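Free the cam stop and push the specimen under the loupe

ROBOT

A 6-joint arm with a two-finger parallel gripper is mounted at the origin on the work surface. World frame = base frame: x ahead of the robot, y to its left, z up, the work surface at z = 0. Lengths are in mm, angles in degrees, forces in N, time in s.
With the tool pointing down it reaches from about 350 to 850 mm from the base axis. Payload 8.1 kg.
Tool frame: the origin (TCP) lies between the finger pads; the fingertips stand 17 mm ahead of it and the grasp point (between the pads) lies 2 mm behind it; z points along the fingers, y is the line along which they close (so a half turn about z gives the same grasp; the last joint's range is limited). The gripper opens to 85 mm and grips with 20 to 120 N. Pads are 22 mm wide; open, the fingers measure 114 mm over their backs; the gripper's body (76 mm by 85 mm) begins 54 mm behind the grasp point. The pads swing forward as they close: fully open they stand 13 mm farther back than shut.
Start: joints at [-70.325, 7.471, 85.268, -0, 87.261, -4.893], TCP at [249.488, -545.675, 248.292] pointing down, gripper open.
Joint ranges: [-169.43, 169.43], [-51.17, 129.36], [1.28, 143.12], [-76.62, 256.62], [0, 156.53], [-152.29, 152.29]. Speed limits (degrees/s): [136.94, 136.94, 159.86, 180, 180, 180].

INTERFACE

Orientations are given as [roll, pitch, yaw] about the fixed x, y, z axes, in that order (R = Rz(yaw) Ry(pitch) Rx(roll)).
In Python, from bench import sense, snapshot, hand_in, trace, place_of gives the robot as it stands.
- The arm moves only by the shell command python3 -m handwheel 'ROWS' [FORCE]. ROWS is JSON, a list of rows, each a list of 7 numbers: the opening, from -1 (shut) to 1 (fully open), then the shift along the tool's x, y, z in cm, then the turn, a rotation vector about the tool's x, y, z in rad. A call has 1 to 12 rows; each row shifts and turns the commanded pose from where the row before left it, along the tool's axes as they then stand; what a row does not reach is not made up. A row lasts 1/12 s, in which the tool goes at most 41.7 mm and 7.16 degrees, less where a joint would pass 70% of its speed; a pose out of reach is approached as far as the arm can. A call with a gripper value outside its range is refused whole. The fingers move at their own pace and stop on an object; FORCE is the grip in N (left out, the last holds). Time passes only in rows, so rows that do not move let the fingers close. It gives the time, the measured TCP pose, the force, the opening and the grip force at its end, in the units of the state.
- sense(): the state, without advancing time (a new reading comes with each control period).
- snapshot(name): name is "scene" or "top" or "wrist"; returns a dict with "image" (384x512x3 uint8, red, green, blue), "intrinsics" (3x3 intrinsics, pixels), "k1" (the pictures are not rectified: a ray, as slopes to the right and down, at radius r is drawn at 1 + k1 r^2 times it, then the intrinsics apply), "R" (3x3) and "t" (3): a world point X has camera coordinates R X + t. Camera axes: x right, y down, z forward; pixel columns grow to the right and rows downward; lengths in mm; the calibration is good to about 2 mm. A picture is of the moment at which its call begins. There is no depth.
- hand_in(): hands the job in; it is judged then, once.
Trained networks look in a picture, given as the dict that the camera call returned (one of the last four; its "shot" number tells which), for a name from the list of things; names that differ only in an ending like _2 or _b are one class to them, and where a whole thing is asked for, a point or a joint stands for the part that bears it (a point fixed in the world has none). Each returns a list of dicts, best first, with "conf" (0 to 1); they miss things now and then, are a little off and sometimes report something else, mostly with a low value. They report only what shows in the picture. A call takes as long as a camera call. They do not tell look-alikes from the thing itself.
- trace(picture, query): "pixels" (384x512 bool, what is visible of it).
- place_of(picture, query): "location" ([x, y, z] in mm, in world coordinates, good to about 4 mm: a listed point, or the origin of a listed thing).
The state is a dict: "time": time; "joint_pos": joint angles; "qd": joint speeds; "joint_efforts": joint torques, N m; "tool_pos": TCP position; "tcp_rot": TCP orientation; "ft_force": force on the tool from outside, world axes, zero at the start; "wrist_torque": the same for the moment, N m; "finger_gap": finger opening in mm; "grip_force": force on a finger pad.
Only numpy, scipy, OpenCV 4.12 (cv2) and the standard library are available. Lean on these libraries where they do the work, as an engineer would, in place of code of your own. Each camera call takes 0.05 s, during which the arm holds its last target. There are 200 camera calls.

TASK

On the black inspection stage an eccentric cam blocks the specimen carriage. With the fingertips, picking nothing up, first push the red lever round until the cam's low point faces the brass roller (lever pointing straight along the carriage's forward direction), and only then push the carriage by its blue upright plate fully home, so that the specimen puck sits under the loupe. Leave the cam at its low point, the puck in its seat, and the bottle, jar and screwdriver where they stand.

Things in the scene. Friction and masses are not known exactly. Their poses are not given: they have to be found in the camera images.
- jig: The inspection stage, a black base plate 275 x 185 x 10 mm fixed to the bench. Origin on its underside, on the centre line of the carriage. +x is the carriage's forward direction, towards the loupe; the cam stands on its -y side; z up. The plate spans x -120 to 155 mm and y -135 to 50 mm. A loupe (ring 63 mm across, top 87 mm above the bench) stands over x = 105 mm, y = 0 on a post at y = +43 mm.
- carriage (a joint): Travel of the aluminium carriage along the stage's +x: 0 fully back (the start), 0.05 m fully home at a hard stop. It slides stiffly (about 2.5 N) and stays where it is left. Its deck is 190 x 58 mm, top 24 mm above the bench. An arm on its -y side carries a brass roller 18 mm across, top 26 mm high, in line with the cam's pivot, which comes up against the rim of the cam from the -x side: unless the cam is near its low point the roller runs into it before home.
- push_face (a point): Middle of the rear face of the carriage's blue upright push plate (56 mm wide along y, 8 mm thick, from 16 to 66 mm above the bench); this point is 48 mm above the bench and rides with the carriage. Its x axis is the forward direction: push here along +x.
- cam (a joint): Turn of the cam in rad, 0 with its low point squarely facing the roller; positive is clockwise seen from above. Starts between 1.3 and 2.1, with the lever sticking out to the side, and must be pushed anticlockwise (seen from above) back to 0. Stops at -0.45 and 2.3, so 0 is not at a stop; within 0.3 rad of 0 is low enough for the carriage to pass. It turns stiffly (about 0.16 N m, some 4 N at the lever) and stays where it is left.
- cam_pivot (a point): On the upright axis of the cam, at the top of its dark hub (22 mm across), 56 mm above the bench; fixed on the stage at x = 0, y = -70 mm; axes as the stage's.
- lever_tip (a point): Outer end of the red lever at its top edge, 60 mm from the pivot, 56 mm above the bench. The lever is a radial bar 10 mm wide, 32 to 56 mm above the bench, over the high side of the steel cam disc (64 mm across, bored 16 mm off centre, top 24 mm above the bench). The lever points away from the low point, which has a yellow mark at the rim; at joint value 0 the lever points along the stage's +x. Turns with the cam; its x axis points out along the lever.
- seat (a point): Centre of the puck's seat on the carriage deck, 24 mm above the bench: a white ring 40 mm inside, 5 mm high. Rides with the carriage.
- loupe_axis (a point): Point on the loupe's upright axis at deck height (24 mm above the bench), where the puck's underside must come to stand.
- puck: Loose black resin specimen puck, 36 mm across, 22 mm high, with a copper sample in its top, standing in the seat on the carriage. Origin at the centre of its underside. It rides along with the carriage; leave it in its seat.
- amber_bottle: Loose amber bottle with white cap, 48 mm across, 85 mm high, standing near the stage. Origin at the centre of its underside. Leave alone.
- white_jar: Loose white jar with red lid, 56 mm across, 60 mm high, standing near the stage. Origin at the centre of its underside. Leave alone.
- screwdriver: Loose screwdriver, 150 mm long, lying near the stage beyond the cam. Its x axis runs along the shaft from handle to tip; origin on its underside at mid length. Leave alone.
Not all that is in view belongs to the job. Of the things shaped like the puck, the black one is meant.

How it is judged:
By the outcome, as a careful person would: the job done as asked, in the order asked, and still so for the second after the job is handed in, with the robot touching nothing.
It also fails if it takes over 58 s, if anything falls off the work surface, if the arm or the gripper's body presses on something with over 40 N, if the wrist force passes 120 N, or if a joint passes its speed limit or range.

## Working session

There is one attempt and no reset: what is moved stays moved. The work goes in short steps, Python scripts to look and compute and a shell command to move; the robot and the scene stay as the last step left them, time stands still between calls to the robot, and variables do not carry over. Pictures are saved under pics/ and viewed, at most 10 in all, crops included, and the job is handed in when it is done.

```bash
mkdir -p pics; python3 - <<'E'
from bench import *
import cv2,numpy as np
s=sense();print(s['time'],s['tool_pos'],s['tcp_rot'],s['finger_gap'])
a=snapshot("scene");b=snapshot("top")
cv2.imwrite('pics/a.png',np.hstack([a['image'],b['image']])[:,:,::-1][:, :] if 0 else cv2.resize(np.vstack([a['image'],b['image']])[:,:,::-1],(400*1,600)))
cv2.imwrite('pics/top.png',cv2.resize(b['image'][:,:,::-1],(800,600)))
cv2.imwrite('pics/scene.png',cv2.resize(a['image'][:,:,::-1],(800,600)))
for n in ['jig','push_face','cam_pivot','lever_tip','seat','loupe_axis','puck','amber_bottle','white_jar','screwdriver']:
  for nm,p in(('s',a),('t',b)):
    print(n,nm,[(np.round(d['location']),round(d['conf'],2)) for d in place_of(p,n)[:3]])
E
```

```text
0.0 [ 249.2883567 -545.1903605  247.2227586] [-1.79893124e+02 -8.86835184e-03  2.45662143e+01] 85.46064908727212
jig s [(array([556.,  16.,  -3.]), 0.76)]
jig t [(array([562.,  20.,   4.]), 0.75), (array([684.,  -2.,  56.]), 0.69), (array([541., -92.,  44.]), 0.62)]
push_face s [(array([542., -91.,  46.]), 0.69)]
push_face t [(array([539., -92.,  47.]), 0.81)]
cam_pivot s [(array([623.,   5.,  55.]), 0.71), (array([430., 127.,  -3.]), 0.51)]
cam_pivot t [(array([626.,   4.,  54.]), 0.67)]
lever_tip s [(array([688.,  -2.,  59.]), 0.63)]
lever_tip t [(array([685.,  -1.,  54.]), 0.64)]
seat s [(array([557.,  74.,  30.]), 0.9)]
seat t [(array([567.,  71.,  24.]), 0.87)]
loupe_axis s [(array([576., 120.,  26.]), 0.67), (array([687.,   2.,  57.]), 0.47)]
loupe_axis t [(array([576., 123.,  27.]), 0.58), (array([561.,  21.,   1.]), 0.28)]
puck s [(array([632., 246.,   1.]), 0.82), (array([420.,  30.,   7.]), 0.71), (array([422., -56.,  -2.]), 0.64)]
puck t [(array([416., -60.,  -0.]), 0.72), (array([566.,  69.,  22.]), 0.66), (array([556., 230.,  -2.]), 0.59)]
amber_bottle s [(array([433., 126.,  -3.]), 0.7), (array([774.,  12.,  -0.]), 0.43)]
amber_bottle t [(array([436., 131.,   1.]), 0.68)]
white_jar s [(array([420.,  30.,   5.]), 0.91)]
white_jar t [(array([420.,  32.,   3.]), 0.64)]
screwdriver s [(array([775.,  12.,  -2.]), 0.82)]
screwdriver t [(array([775.,  20.,   2.]), 0.74)]
```

View pics/top.png

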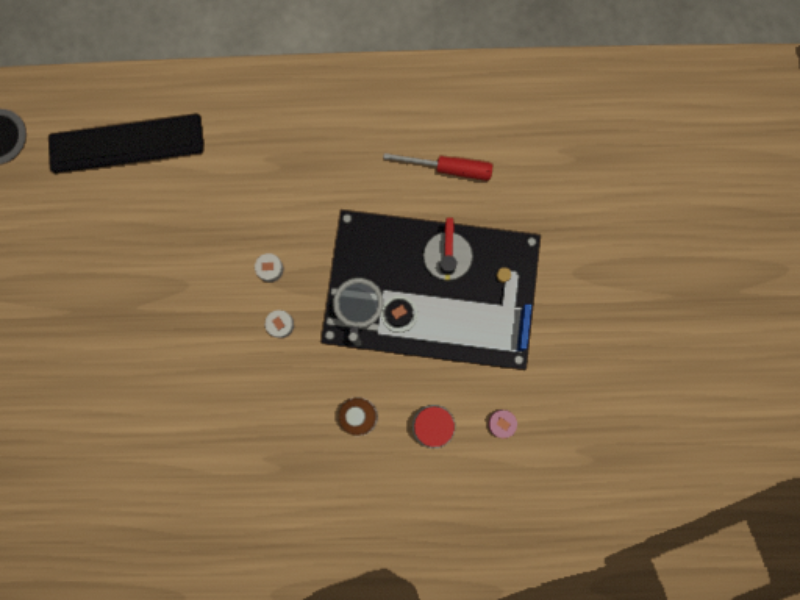

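View pics/scene.png

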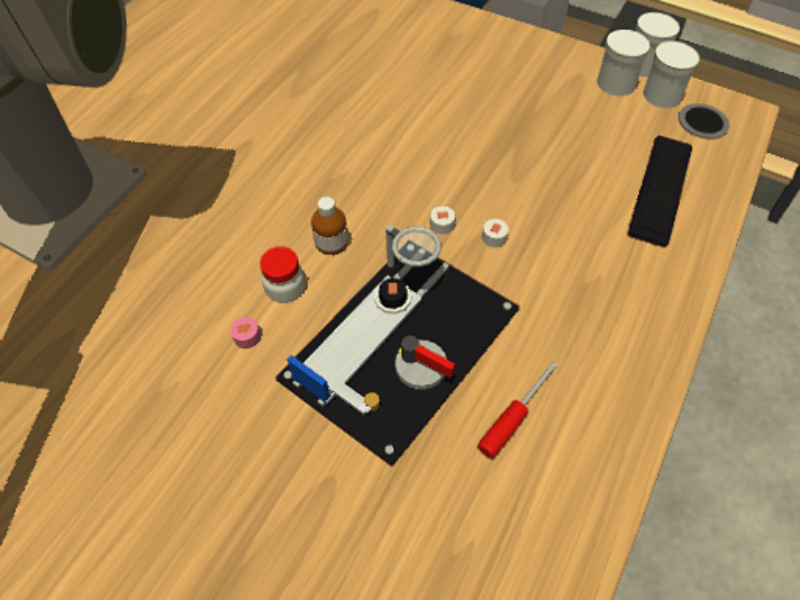

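```bash
cat > h.py <<'E'
from bench import *
import cv2,numpy as np
def ray(p,uv,z):
    n=cv2.undistortPoints(np.array(uv,float).reshape(-1,1,2),p['intrinsics'],np.array([p['k1'],0,0,0.])).reshape(-1,2)
    d=np.c_[n,np.ones(len(n))]@p['R']; c=-p['R'].T@p['t']
    return (c+d*((z-c[2])/d[:,2])[:,None])[:,:2]
def red(p):   # lever mask pixels
    h=cv2.cvtColor(p['image'],cv2.COLOR_RGB2HSV)
    return ((h[...,0]<8)|(h[...,0]>172))&(h[...,1]>150)&(h[...,2]>60)
E
python3 - <<'E'
from h import *
p=snapshot("top")
m=trace(p,'jig')[0]['pixels'];print(m.sum())
v,u=np.nonzero(m)
w=ray(p,np.c_[u,v],10).astype(np.float32)
r=cv2.minAreaRect(w);print('rect',r);print(cv2.boxPoints(r))
k=red(p);k[:135]=0;k[180:]=0;k[:,:270]=0;k[:,310:]=0
v,u=np.nonzero(k);w=ray(p,np.c_[u,v],56).astype(np.float32)
print(len(w),cv2.minAreaRect(w),w.max(0),w.min(0),cv2.fitLine(w,cv2.DIST_L2,0,.01,.01).ravel())
# my corner reading
print(ray(p,np.array([(340,210),(540,235),(527,369),(321,343)])*.64,10))
E
```

```text
11243
rect ((604.6146240234375, 26.677200317382812), (277.1350402832031, 192.26956176757812), 81.01241302490234)
[[ 488.01306  -95.17079]
 [ 677.922   -125.20723]
 [ 721.2162   148.52519]
 [ 531.30725  178.56163]]
116 ((660.6875, 1.978851318359375), (10.091634750366211, 49.58992385864258), 88.09510803222656) [685.5317     7.841068] [635.91235    -3.6124172] [ 9.9609649e-01 -8.8270806e-02  6.6230347e+02  2.8723278e+00]
[[ 711.59231451  146.69549689]
 [ 669.42947728 -122.92716674]
 [ 489.68869498  -96.56327578]
 [ 531.01323562  173.94366436]]
```

```bash
python3 -m handwheel '[[-1,0,0,0,0,0,-0.1054],[-1,0,0,0,0,0,-0.1054],[-1,0,0,0,0,0,-0.1054],[-1,0,0,0,0,0,-0.1054],[-1,0,0,0,0,0,-0.1054],[-1,0,0,0,0,0,-0.1054],[-1,0,0,0,0,0,-0.1054],[-1,0,0,0,0,0,-0.1054],[-1,0,0,0,0,0,-0.1054],[-1,0,0,0,0,0,-0.1054]]' 40; python3 -m handwheel '[[-1,2.5,1.6,0,0,0,0],[-1,2.5,1.6,0,0,0,0],[-1,2.5,1.6,0,0,0,0],[-1,2.5,1.6,0,0,0,0],[-1,2.5,1.6,0,0,0,0],[-1,2.5,1.6,0,0,0,0],[-1,2.5,1.6,0,0,0,0],[-1,2.5,1.6,0,0,0,0],[-1,2.5,1.6,0,0,0,0],[-1,2.5,1.6,0,0,0,0],[-1,2.5,1.6,0,0,0,0],[-1,2.5,1.6,0,0,0,0]]'
```

```text
time: 2.03
tool_pos: [249.5, -545.6, 248.3]
tcp_rot: [-180.0, -0.0, 85.3]
ft_force: [0.2, -0.2, 0.2]
finger_gap: 0.0
grip_force: 0.0
time: 3.03
tool_pos: [467.8, -262.5, 248.5]
tcp_rot: [180.0, 0.0, 85.0]
ft_force: [-0.3, -0.2, 1.2]
finger_gap: -0.2
grip_force: 0.0
```

```bash
python3 -m handwheel '[[-1,2.4,1.7,0,0,0,0],[-1,2.4,1.7,0,0,0,0],[-1,2.4,1.7,0,0,0,0],[-1,2.4,1.7,0,0,0,0],[-1,2.4,1.7,0,0,0,0],[-1,2.4,1.7,1.0,0,0,0],[-1,2.4,1.7,2.0,0,0,0],[-1,2.4,1.7,2.0,0,0,0],[-1,2.4,1.7,3.0,0,0,0],[-1,2.4,1.7,3.0,0,0,0],[-1,0,0,2.0,0,0,0],[-1,0,0,0,0,0,0]]'; python3 - <<'E'
from h import *
p=snapshot("top");q=snapshot("wrist")
cv2.imwrite('pics/w1.png',np.hstack([cv2.resize(p['image'][100:260,180:380,::-1],(400,320)),cv2.resize(q['image'][:,:,::-1],(400,320))]))
print(sense()['tool_pos'])
for n in ['cam_pivot','lever_tip']: print(n,[(np.round(d['location'],1),round(d['conf'],2)) for d in place_of(q,n)[:2]])
E
```

```text
time: 4.03
tool_pos: [654.0, -37.8, 111.9]
tcp_rot: [-179.4, -0.0, 85.1]
ft_force: [-1.1, -1.1, -0.7]
finger_gap: -0.0
grip_force: 0.0
[656.4107971  -39.98808712 118.04832487]
cam_pivot [(array([626.1,   5.6,  53.4]), 0.94), (array([565.4,  68.8,  22.8]), 0.66)]
lever_tip [(array([682.9,   2.6,  51.4]), 0.65)]
```

View pics/w1.png

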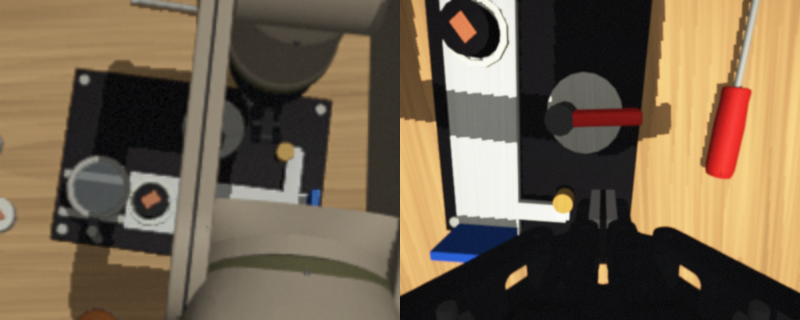

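```bash
python3 -m handwheel '[[-1,0,0.2,1.5,0,0,0],[-1,0,0.2,1.5,0,0,0],[-1,0,0.2,1.5,0,0,0],[-1,0,0.1,1.0,0,0,0],[-1,0.2,0,1.0,0,0,0],[-1,0.5,0,0,0,0,0],[-1,0.5,0,0,0,0,0],[-1,0.5,0,0,0,0,0],[-1,0.2,0,0,0,0,0],[-1,0,0,0,0,0,0]]'
```

```text
time: 5.07
tool_pos: [666.7, -20.7, 54.9]
tcp_rot: [179.9, -0.0, 85.0]
ft_force: [-0.2, -0.2, -1.0]
finger_gap: -0.1
grip_force: 0.0
```

```bash
python3 -m handwheel '[[-1,0.4,0,0,0,0,0],[-1,0.45,0.15,0,0,0,-0.1],[-1,0.45,0.15,0,0,0,-0.1],[-1,0.45,0.15,0,0,0,-0.1],[-1,0.45,0.15,0,0,0,-0.1],[-1,0.45,0.15,0,0,0,-0.1],[-1,0.45,0.15,0,0,0,-0.1],[-1,0.45,0.15,0,0,0,-0.1],[-1,0.45,0.15,0,0,0,-0.1],[-1,0,0,0,0,0,0]]'; python3 - <<'E'
from h import *
q=snapshot("wrist")
cv2.imwrite('pics/w2.png',q['image'][:,:,::-1])
for n in ['cam_pivot','lever_tip']: print(n,[(np.round(d['location'],1),round(d['conf'],2)) for d in place_of(q,n)[:2]])
E
```

```text
time: 5.9
tool_pos: [669.4, 19.6, 54.6]
tcp_rot: [179.9, 0.1, 131.1]
ft_force: [2.1, -0.6, 0.1]
finger_gap: 0.1
grip_force: 0.7
cam_pivot [(array([628.4,   5.7,  55.9]), 0.6), (array([566. ,  69.8,  22.6]), 0.36)]
lever_tip [(array([672.1,  42.7,  52.9]), 0.83)]
```

View pics/w2.png

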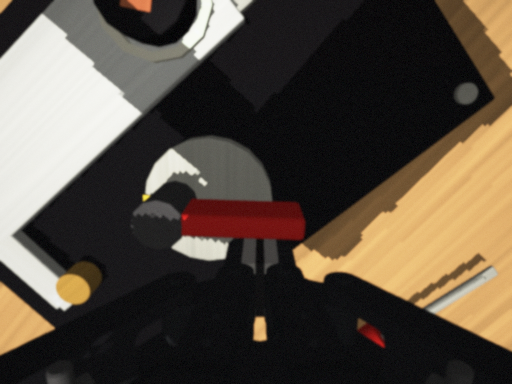

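```bash
python3 -m handwheel '[[-1,0.45,0.15,0,0,0,-0.1],[-1,0.45,0.15,0,0,0,-0.1],[-1,0.45,0.15,0,0,0,-0.1],[-1,0.45,0.15,0,0,0,-0.1],[-1,0.45,0.15,0,0,0,-0.1],[-1,0.36,0.12,0,0,0,-0.08],[-1,0.18,0.06,0,0,0,-0.04],[-1,0,0,0,0,0,0],[-1,0,0,0,0,0,0]]'; python3 - <<'E'
from h import *
q=snapshot("wrist")
cv2.imwrite('pics/w3.png',q['image'][:,:,::-1])
for n in ['cam_pivot','lever_tip']: print(n,[(np.round(d['location'],1),round(d['conf'],2)) for d in place_of(q,n)[:2]])
k=red(q);n,l,st,c=cv2.connectedComponentsWithStats(k.astype(np.uint8))
i=1+np.argmax(st[1:,4]);v,u=np.nonzero(l==i);w=ray(q,np.c_[u,v],56).astype(np.float32)
f=cv2.fitLine(w,cv2.DIST_L2,0,.01,.01).ravel();print(st[i],f,np.degrees(np.arctan2(f[1],f[0])))
E
```

```text
time: 6.8
tool_pos: [651.3, 41.9, 54.3]
tcp_rot: [180.0, 0.1, 166.1]
ft_force: [2.6, -0.9, 1.4]
finger_gap: -0.0
grip_force: 1.4
cam_pivot [(array([626.3,   1.5,  53.3]), 0.7)]
lever_tip [(array([640.9,  64.9,  55.7]), 0.72)]
[ 182  201  124   39 4449] [2.1755841e-01 9.7604728e-01 6.3121173e+02 4.1675545e+01] 77.434326
```

View pics/w3.png

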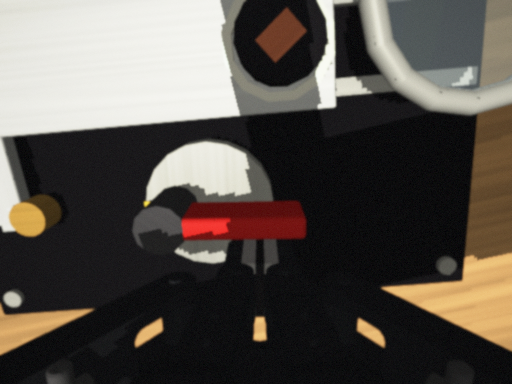

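```bash
python3 -m handwheel '[[-1,0.18,0.06,0,0,0,-0.04],[-1,0.18,0.06,0,0,0,-0.04],[-1,0,0,0,0,0,0],[-1,0,0,0,0,0,0]]'; python3 - <<'E'
from h import *
q=snapshot("wrist")
k=red(q);n,l,st,c=cv2.connectedComponentsWithStats(k.astype(np.uint8))
i=1+np.argmax(st[1:,4]);v,u=np.nonzero(l==i);w=ray(q,np.c_[u,v],56).astype(np.float32)
f=cv2.fitLine(w,cv2.DIST_L2,0,.01,.01).ravel();print(np.degrees(np.arctan2(f[1],f[0])))
cv2.imwrite('pics/w4.png',q['image'][:,:,::-1])
# deck near edge: white/black transition along columns
g=cv2.cvtColor(q['image'],cv2.COLOR_RGB2GRAY)
cols=[c for c in range(30,130,4)]
e=[(c,60+int(np.argmin(np.diff(g[60:180,c].astype(int))))) for c in cols]
w=ray(q,e,24).astype(np.float32);f=cv2.fitLine(w,cv2.DIST_HUBER,0,.01,.01).ravel();print('deck',np.degrees(np.arctan2(f[1],f[0])),e[::6])
E
```

```text
time: 7.28
tool_pos: [648.1, 43.9, 54.2]
tcp_rot: [-180.0, 0.1, 170.8]
ft_force: [3.8, -2.6, 1.8]
finger_gap: 0.2
grip_force: 2.0
82.255455
deck 81.48715 [(30, 123), (54, 123), (78, 123), (102, 122), (126, 122)]
```

```bash
python3 -m handwheel '[[-1,-1,0,0,0,0,0],[-1,-1,0,0,0,0,0],[-1,0,0,-3,0,0,0],[-1,0,0,-3,0,0,0],[-1,0,0,-3,0,0,0],[-1,0,0,-3,0,0,0],[-1,0,0,0,0,0,0.12],[-1,0,0,0,0,0,0.12],[-1,0,0,0,0,0,0.12],[-1,0,0,0,0,0,0.12],[-1,0,0,0,0,0,0.12],[-1,0,0,0,0,0,0.12]]'; python3 -m handwheel '[[-1,0,0,0,0,0,0.12],[-1,0,0,0,0,0,0.12],[-1,0,0,0,0,0,0.12],[-1,0,0,0,0,0,0.12],[-1,0,0,0,0,0,0.12],[-1,0,0,0,0,0,0.12],[-1,0,0,0,0,0,0.12],[-1,0,0,0,0,0,0],[-1,0,0,0,0,0,0]]'
```

```text
time: 8.33
tool_pos: [666.2, 41.4, 172.6]
tcp_rot: [-179.9, -0.2, 129.2]
ft_force: [-0.0, 0.1, 0.3]
finger_gap: 0.1
grip_force: 0.0
time: 9.08
tool_pos: [666.5, 41.3, 172.9]
tcp_rot: [-179.9, -0.0, 81.7]
ft_force: [-0.2, -0.2, 0.4]
finger_gap: 0.2
grip_force: 0.0
```

```bash
python3 -m handwheel '[[-1,-2.3,-1.3,0,0,0,0],[-1,-2.3,-1.3,0,0,0,0],[-1,-2.3,-1.3,0,0,0,0],[-1,-2.3,-1.3,0,0,0,0],[-1,-2.3,-1.3,0,0,0,0],[-1,-2.3,-1.3,0,0,0,0],[-1,-2.3,-1.3,0,0,0,0],[-1,-2.3,-1.3,0,0,0,0],[-1,0,0,0,0,0,0],[-1,0,0,0,0,0,0]]'; python3 - <<'E'
from h import *
q=snapshot("wrist");cv2.imwrite('pics/w5.png',q['image'][:,:,::-1])
s=sense();print(s['tool_pos'])
for n in ['push_face','seat','cam_pivot','lever_tip']: print(n,[(np.round(d['location'],1),round(d['conf'],2)) for d in place_of(q,n)[:2]])
E
```

```text
time: 9.92
tool_pos: [536.6, -126.4, 173.7]
tcp_rot: [-180.0, -0.0, 81.6]
ft_force: [0.6, 0.2, 0.6]
finger_gap: -0.2
grip_force: 0.0
[ 537.19332888 -125.67981949  173.7899127 ]
push_face [(array([537.9, -92.9,  47.6]), 0.79)]
seat []
cam_pivot []
lever_tip []
```

View pics/w5.png

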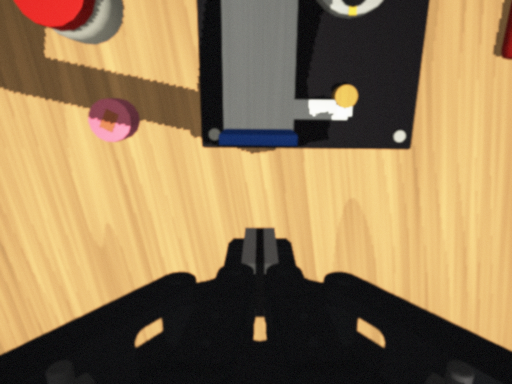

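```bash
python3 -m handwheel '[[-1,0,0,2,0,0,0],[-1,0,0,2,0,0,0],[-1,0,0,2,0,0,0],[-1,0,0,2,0,0,0],[-1,0,0,2,0,0,0],[-1,0,0,1.6,0,0,0],[-1,0.5,0,0,0,0,0],[-1,0.5,0,0,0,0,0],[-1,0.5,0,0,0,0,0],[-1,0.3,0,0,0,0,0],[-1,0,0,0,0,0,0]]'; python3 -m handwheel '[[-1,0.5,0,0,0,0,0],[-1,0.5,0,0,0,0,0],[-1,0.5,0,0,0,0,0],[-1,0.5,0,0,0,0,0],[-1,0,0,0,0,0,0]]'
```

```text
time: 11.08
tool_pos: [541.3, -107.1, 59.4]
tcp_rot: [179.9, 0.0, 81.6]
ft_force: [0.6, 1.1, -0.0]
finger_gap: 0.0
grip_force: 0.0
time: 11.5
tool_pos: [543.3, -87.2, 58.1]
tcp_rot: [180.0, -0.0, 81.5]
ft_force: [-1.0, -0.1, -0.0]
finger_gap: 0.0
grip_force: 0.0
```

```bash
python3 - <<'E'
from h import *
q=snapshot("wrist");cv2.imwrite('pics/w6.png',q['image'][:,:,::-1])
s=sense();print(s['tool_pos'],s['ft_force'])
for n in ['push_face','seat']: print(n,[(np.round(d['location'],1),round(d['conf'],2)) for d in place_of(q,n)[:2]])
E
```

```text
[542.86778632 -87.28888143  57.69659763] [-0.76084094  0.18815514  0.19972441]
push_face [(array([542.4, -74.3,  45.3]), 0.72)]
seat []
```

View pics/w6.png

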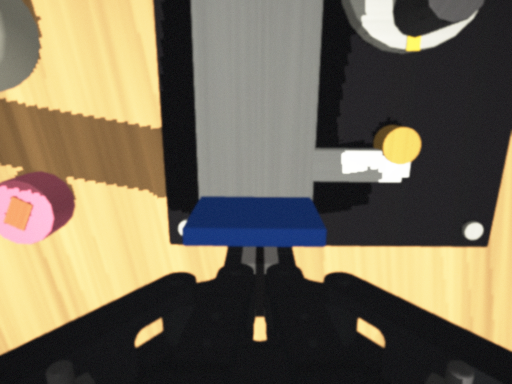

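```bash
python3 -m handwheel '[[-1,0.4,0,0,0,0,0],[-1,0.4,0,0,0,0,0],[-1,0.4,0,0,0,0,0],[-1,0.4,0,0,0,0,0],[-1,0.4,0,0,0,0,0],[-1,0.4,0,0,0,0,0],[-1,0.3,0,0,0,0,0],[-1,0,0,0,0,0,0]]';python3 -m handwheel '[[-1,0.2,0,0,0,0,0],[-1,0.1,0,0,0,0,0],[-1,0,0,0,0,0,0]]'
```

```text
time: 12.32
tool_pos: [547.0, -60.4, 57.8]
tcp_rot: [-180.0, -0.0, 81.6]
ft_force: [0.8, -0.0, -0.1]
finger_gap: 0.4
grip_force: 0.0
time: 12.57
tool_pos: [547.5, -58.2, 57.9]
tcp_rot: [180.0, -0.0, 81.5]
ft_force: [-0.6, -1.4, -0.2]
finger_gap: 0.3
grip_force: 0.3
```

```bash
python3 -m handwheel '[[-1,0.15,0,0,0,0,0],[-1,0.15,0,0,0,0,0],[-1,0,0,0,0,0,0]]';python3 -m handwheel '[[-1,0.15,0,0,0,0,0],[-1,0.1,0,0,0,0,0],[-1,0,0,0,0,0,0]]'
```

```text
time: 12.82
tool_pos: [548.0, -55.3, 57.9]
tcp_rot: [180.0, -0.0, 81.5]
ft_force: [-0.9, -1.7, -0.0]
finger_gap: 0.2
grip_force: 0.7
time: 13.07
tool_pos: [548.2, -53.7, 57.9]
tcp_rot: [180.0, 0.1, 81.5]
ft_force: [-2.0, -6.5, 0.6]
finger_gap: -0.0
grip_force: 3.2
```

```bash
python3 -m handwheel '[[-1,0.1,0,0,0,0,0],[-1,0.1,0,0,0,0,0],[-1,0,0,0,0,0,0],[-1,0,0,0,0,0,0]]';python3 - <<'E'
from h import *
q=snapshot("wrist");cv2.imwrite('pics/w7.png',q['image'][:,:,::-1])
E
```

```text
time: 13.4
tool_pos: [548.3, -53.6, 58.0]
tcp_rot: [180.0, 0.2, 81.5]
ft_force: [-3.9, -14.9, -0.5]
finger_gap: -0.2
grip_force: 7.7
```

View pics/w7.png

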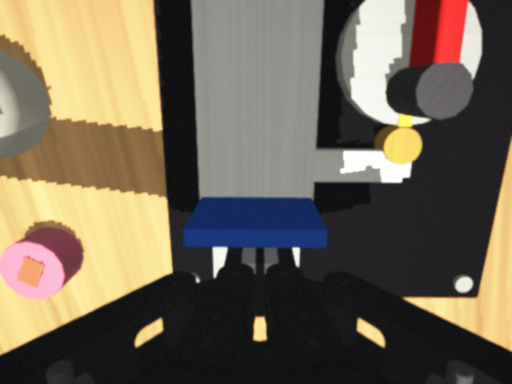

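```bash
python3 -m handwheel '[[-1,-1,0,0,0,0,0],[-1,-1.5,0,0,0,0,0],[-1,-1.5,0,0,0,0,0],[-1,-1,0,-3,0,0,0],[-1,-1,0,-3,0,0,0],[-1,-2,0,-3,0,0,0],[-1,-3,0,-3,0,0,0],[-1,-3,0,-3,0,0,0],[-1,-3,0,0,0,0,0],[-1,-3,0,0,0,0,0],[-1,-3,0,0,0,0,0],[-1,-3,0,0,0,0,0]]'; python3 -m handwheel '[[-1,-3,0,0,0,0,0],[-1,-3,0,0,0,0,0],[-1,-3,0,0,0,0,0],[-1,-2,0,0,0,0,0],[-1,0,0,0,0,0,0],[-1,0,0,0,0,0,0]]';python3 - <<'E'
from h import *
p=snapshot("top");s=snapshot("scene")
cv2.imwrite('pics/fin.png',np.hstack([cv2.resize(x['image'][a:a+180,b:b+200,::-1],(400,360)) for x,a,b in((p,120,180),(s,120,150))]))
for n in ['push_face','seat','loupe_axis','puck','cam_pivot','lever_tip','amber_bottle','white_jar','screwdriver']:
  print(n,[[(np.round(d['location'],1),round(d['conf'],2)) for d in place_of(x,n)[:1]] for x in (p,s)])
E
```

```text
time: 14.45
tool_pos: [510.3, -308.3, 207.3]
tcp_rot: [179.9, -0.0, 81.5]
ft_force: [0.9, -0.1, 0.2]
finger_gap: 0.2
grip_force: 0.0
time: 14.95
tool_pos: [493.8, -416.6, 206.4]
tcp_rot: [180.0, -0.1, 81.4]
ft_force: [0.6, 0.5, -0.8]
finger_gap: 0.0
grip_force: 0.0
push_face [[(array([547.2, -45.4,  42.7]), 0.81)], [(array([547.2, -41.7,  48.2]), 0.84)]]
seat [[(array([573.2, 123.1,  25.2]), 0.74)], []]
loupe_axis [[(array([577.9, 123.3,  29.5]), 0.64)], [(array([572.4, 118.8,  27.2]), 0.73)]]
puck [[(array([635.4, 244.5,  -1.2]), 0.71)], [(array([6.322e+02, 2.465e+02, 6.000e-01]), 0.81)]]
cam_pivot [[(array([628.4,   4.8,  55.1]), 0.91)], [(array([626.2,   6.3,  57.1]), 0.84)]]
lever_tip [[(array([544.5, -46.4,  44.9]), 0.52)], [(array([636.3,  61.1,  56.8]), 0.82)]]
amber_bottle [[(array([436.1, 128. ,  -2. ]), 0.58)], [(array([632.9,  60.9,  56. ]), 0.58)]]
white_jar [[(array([418.9,  30.2,   0.9]), 0.83)], [(array([418.5,  28.2,   4.9]), 0.93)]]
screwdriver [[(array([ 7.769e+02,  1.550e+01, -5.000e-01]), 0.77)], [(array([774.6,  12.2,  -3. ]), 0.81)]]
```

View pics/fin.png

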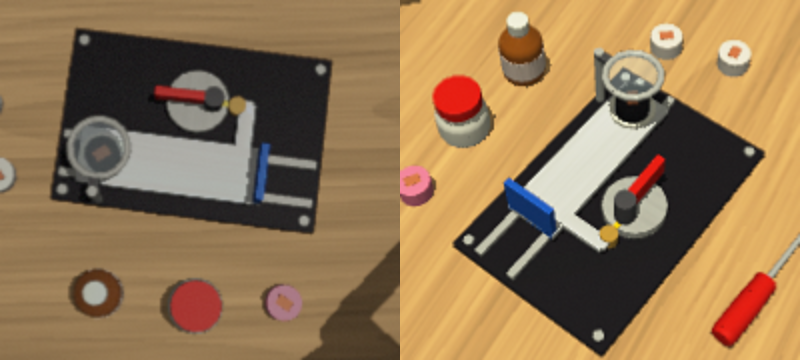

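The final pictures show the puck under the loupe (98,150 left; 630,100 right). The lever points along the carriage's forward direction, the yellow mark faces the roller, and the bottle, jar and screwdriver haven't moved.

```bash
python3 -c "
from bench import *
print(hand_in())"
```

```text
the job is handed in; nothing more can be done
None
```

The job is handed in (no verdict was returned): the cam was turned to its low point first, then the carriage was pushed to its hard stop with the puck in its seat under the loupe, and the bottle, jar and screwdriver were left where they stood.

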